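Set the slab roller to match the sample tile

ROBOT

A 6-joint arm with a two-finger parallel gripper is mounted at the origin on the work surface. World frame = base frame: x ahead of the robot, y to its left, z up, the work surface at z = 0. Lengths are in m, angles in rad, forces in N, time in s.
With the tool pointing down it reaches from about 0.35 to 0.975 m from the base axis. Payload 4.9 kg.
Tool frame: the origin (TCP) lies midway between the tips of the shut fingers; the grasp point (between the pads) lies 19 mm behind it; z points along the fingers, y is the line along which they close (so a half turn about z gives the same grasp; the last joint's range is limited). The gripper opens to 85 mm and grips with 20 to 120 N. Pads are 22 mm wide; open, the fingers measure 114 mm over their backs; the gripper's body (76 mm by 85 mm) begins 54 mm behind the grasp point. The pads swing forward as they close: fully open they stand 13 mm farther back than shut.
Start: joints at [1.12, 0.053, 1.613, -0, 1.476, -0.119], TCP at [0.204, 0.591, 0.231] pointing down, gripper open.
Joint ranges: [-3.01, 3.01], [-1.01, 2.22], [0.06, 2.58], [-1.02, 4.17], [0.09, 2.62], [-3.14, 3.14]. Speed limits (rad/s): [2.57, 2.57, 3.14, 3.14, 3.14, 3.14].

INTERFACE

Orientations are given as a 3x3 rotation matrix whose columns are the frame's x, y, z axes.
In Python, from cell import * gives the robot as it stands.
- The arm moves only by the tool servo_tool, never from a script. Its argument "moves" is a list that holds one entry, the list of rows, each a list of 5 numbers: the opening, from 0 (shut) to 1 (fully open), then the shift along the world's x, y, z in m, then the turn about the world's z in degrees. A call has 1 to 20 rows; each row shifts and turns the commanded pose from where the row before left it; what a row does not reach is not made up. A row lasts 1/8 s, in which the tool goes at most 62.5 mm and 10.7 degrees, less where a joint would pass 70% of its speed; a pose out of reach is approached as far as the arm can. A call is refused whole if a number of a shift passes 0.0625 or a number of a turn 10.7, either way. A call with a gripper value outside its range is refused whole. The fingers move at their own pace and stop on an object; the grip force is fixed at half the most. Time passes only in rows, so rows that do not move let the fingers close. It gives the time, the measured TCP pose, the force, the opening and the grip force at its end, in the units of the state.
- observe(): the state, without advancing time (a new reading comes with each control period).
- capture(name): name is "side" or "top"; returns a dict with "frame" (480x640x3 uint8, red, green, blue), "z_map" (480x640 float32, m along the optical axis (not along the pixel's ray), 0 where there is no reading), "camera_matrix" (3x3 intrinsics, pixels), "k1" (the pictures are not rectified: a ray, as slopes to the right and down, at radius r is drawn at 1 + k1 r^2 times it, then the intrinsics apply), "T" (4x4, takes a point from camera to world coordinates). Camera axes: x right, y down, z forward; pixel columns grow to the right and rows downward; lengths in m; the calibration is good to about 2 mm. A picture is of the moment at which its call begins.
- sign_off(): hands the job in; it is judged then, once.
The state is a dict: "t": time; "joint_pos": joint angles; "joint_vel": joint speeds; "joint_efforts": joint torques, N m; "ee_pos": TCP position; "orientation": TCP orientation; "contact_force": force on the tool from outside, world axes, zero at the start; "torque": the same for the moment, N m; "gripper_width": finger opening in m; "grasp_force": force on a finger pad.
Only numpy, scipy, OpenCV 4.12 (cv2) and the standard library are available. Lean on these libraries where they do the work, as an engineer would, in place of code of your own. Each camera call takes 0.05 s, during which the arm holds its last target. There are 200 camera calls.

TASK

Take the thickness of the test tile that stands on the round plaster bat by gripping it across its upright with the fingers, leaving it standing where it is. Then turn the thickness knob of the slab roller clockwise out of its park detent, click by click, to the setting for that thickness - first click 8 mm, second click 13 mm, third click 18 mm - and let go with the knob resting in that detent. Do not knock over or push about the tiles or the other things on the bench.

Things in the scene. Friction and masses are not known exactly. Their poses are not given: they have to be found in the camera images.
- knob (a joint): turn of the thickness knob, rad: 0 in the park detent (start), growing clockwise as seen looking down on the dial. Detents (clicks) every 0.44 rad: 0 park, 0.44 = 8 mm, 0.88 = 13 mm, 1.32 = 18 mm; stops 0.12 rad beyond first and last. Between detents it resists with up to 0.22 N m; past half-way it snaps on into the next; let go in between, it falls into the nearest.
- knob_grip (a point): grip point of the black bar knob, on its axis: bar 84 mm long, 18 mm thick, 36 mm high on a round hub 56 mm across and 12 mm high. The point is mid-bar, 16 mm below its top, 28 mm above the dial plate. Axes turn with the knob: x along the bar to its pointer end, y across the bar (the 18 mm to pinch), z outward along the axis, 30 degrees from vertical, leaning away from the rollers.
- dial_plate: round plate under the knob, 136 mm across, 6 mm thick, on the sloped 150 mm square face of the slab roller's gear head; origin at its underside's centre, 165 mm above the bench, z along the knob's axis, rollers towards its -y. One raised mark per detent, short for park, longer for each thicker setting. The roller's end frame, 244 mm high, begins 70 mm from the origin towards the rollers. Stands elsewhere each episode, fixed.
- bat_top (a point): centre of the top of the round plaster bat, 160 mm across and 18 mm thick, fixed on the bench. One tile, the sample, stands on it, within 20 mm of its centre.
- ware_board: wooden ware board, 100 x 260 x 18 mm, long side along y, fixed on the bench; origin at the centre of its underside. The two tiles that are not the sample stand on it.
- tile_a_mid (a point): centre (half-way up) of a loose fired test tile, an upside-down T, 88 mm high: foot 64 x 58 x 8 mm, from its middle rises a plain upright 64 mm wide. Axes: x along the upright's width, y across its thickness, z up. 0.08 to 0.34 kg. Of the three tiles one upright is 8 mm thick, one 13 mm, one 18 mm; which tile stands on the bat differs between episodes: measure it.
- tile_b_mid (a point): centre (half-way up) of a loose fired test tile, an upside-down T, 88 mm high: foot 64 x 58 x 8 mm, from its middle rises a plain upright 64 mm wide. Axes: x along the upright's width, y across its thickness, z up. 0.08 to 0.34 kg. Of the three tiles one upright is 8 mm thick, one 13 mm, one 18 mm; which tile stands on the bat differs between episodes: measure it.
- tile_c_mid (a point): centre (half-way up) of a loose fired test tile, an upside-down T, 88 mm high: foot 64 x 58 x 8 mm, from its middle rises a plain upright 64 mm wide. Axes: x along the upright's width, y across its thickness, z up. 0.08 to 0.34 kg. Of the three tiles one upright is 8 mm thick, one 13 mm, one 18 mm; which tile stands on the bat differs between episodes: measure it.
- ring_mould_mid (a point): bystander: centre of a loose plaster ring mould, 170 mm across and 90 mm high
- tool_crock_mid (a point): bystander: centre of a loose clay crock, 100 mm across and 110 mm high, with modelling tools that stand up to 220 mm
- paddle_mid (a point): bystander: point in a flat wooden paddle lying on the bench, 226 mm long (x from -98 mm at the blade to +128 mm at the handle's end), 70 mm wide, 12 mm thick
Not all that is in view belongs to the job. Several things look just like the part that bears bat_top: the one meant starts nearest to the robot's base.

How it is judged:
By the outcome, as a careful person would: the job done as asked, in the order asked, and still so for the second after the job is handed in, with the robot touching nothing.
It also fails if it takes over 45 s, if anything falls off the work surface, if the arm or the gripper's body presses on something with over 40 N, if the wrist force passes 120 N, or if a joint passes its speed limit or range.

## Working session

There is one attempt and no reset: what is moved stays moved. The work goes in short steps, Python scripts to look and compute and a tool call to move; the robot and the scene stay as the last step left them, time stands still between calls to the robot, and variables do not carry over. Pictures are saved under pics/ and viewed, at most 10 in all, crops included, and the job is handed in when it is done.

Besides the shell and the picture viewer there is one more tool, called after "Call:" as a command line: name --argument value ..., lists and objects as JSON in quotes. servo_tool: Moves the arm, as the interface text tells. Its arguments: {"type":"object","properties":{"moves":{"type":"array","items":{"type":"array","items":{"type":"array","items":{"type":"number"}}}}},"required":["moves"]}

```bash
mkdir -p pics; ls; cat > h.py <<'E'
from cell import *
import numpy as np, cv2
def cloud(c):
    K=c["camera_matrix"];k1=c["k1"];z=c["z_map"];h,w=z.shape
    u,v=np.meshgrid(np.arange(w),np.arange(h))
    p=np.stack([u,v],-1).reshape(-1,1,2).astype(np.float64)
    s=cv2.undistortPoints(p,K,np.array([k1,0,0,0,0.])).reshape(h,w,2)
    P=np.dstack([s[...,0]*z,s[...,1]*z,z])
    W=P@c["T"][:3,:3].T+c["T"][:3,3]
    W[z==0]=np.nan
    return W
E
python3 - <<'E'
from h import *
o=observe();print({k:np.round(v,3).tolist() for k,v in o.items()})
for n in("side","top"):
    c=capture(n);cv2.imwrite(f"pics/{n}0.png",c["frame"][...,::-1]);np.savez(f"{n}0.npz",**c)
    print(n,c["T"].round(3).tolist(),c["k1"],(c["z_map"]==0).mean())
E
```

```text
pics
{'t': 0.0, 'joint_pos': [1.12, 0.053, 1.614, -0.0, 1.476, -0.119], 'joint_vel': [-0.001, 0.0, 0.001, 0.0, 0.0, 0.0], 'joint_efforts': [0.001, -39.37, -37.018, -0.0, 0.007, 0.0], 'ee_pos': [0.203, 0.59, 0.23], 'orientation': [[-0.945, 0.326, -0.001], [0.326, 0.945, -0.002], [0.0, -0.002, -1.0]], 'contact_force': [-0.082, 0.523, 0.267], 'torque': [0.016, -0.015, -0.018], 'grasp_force': 0.0, 'gripper_width': 0.085}
side [[0.912, -0.307, 0.272, 0.269], [-0.41, -0.669, 0.62, -0.468], [-0.008, -0.677, -0.736, 1.066], [0.0, 0.0, 0.0, 1.0]] -0.03772329987531702 0.00396484375
top [[0.025, -0.995, 0.094, 0.486], [-1.0, -0.023, 0.02, 0.297], [-0.018, -0.095, -0.995, 1.405], [0.0, 0.0, 0.0, 1.0]] -0.07906432623318721 0.004111328125
```

View pics/top0.png

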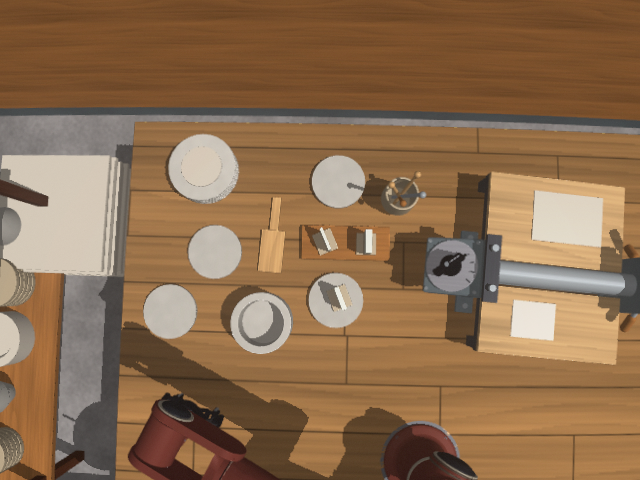

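View pics/side0.png

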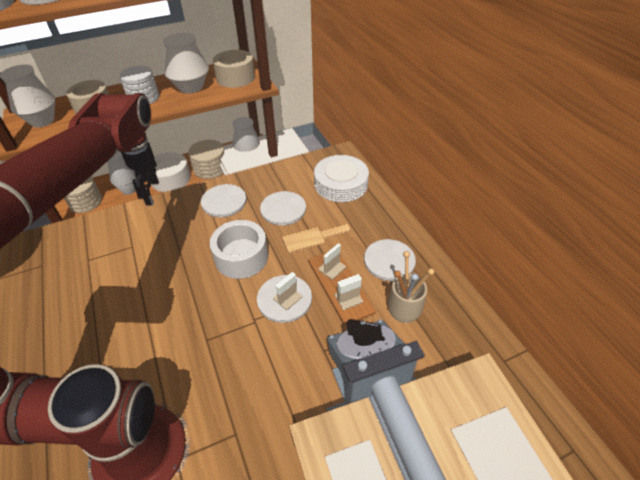

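The bats in the top view are at (335,300), (338,181), (215,251) and (170,312). The base is at about (425,460), so (335,300) is nearest to it, and it bears a tile. I'll confirm this in a crop and measure it.

```bash
cat > m.py <<'E'
from h import *
c=dict(np.load("top0.npz"));s=dict(np.load("side0.npz"))
W=cloud(c);V=cloud(s)
for p in [(320,310),(338,165),(215,251),(170,312)]:
    print("bat",p,W[p[1],p[0]].round(3), np.hypot(*W[p[1],p[0],:2]).round(3))
# all-view points
P=np.vstack([W.reshape(-1,3),V.reshape(-1,3)]);P=P[~np.isnan(P[:,0])]
b=W[270:335,300:370].reshape(-1,3)
m=abs(b[:,2]-.018)<.005;(x,y),r=cv2.minEnclosingCircle(b[m][:,:2].astype(np.float32));print("bat centre",x,y,r,np.median(b[m][:,2]))
for nm,(W_) in (("top",W),("side",V)):
    q=W_.reshape(-1,3);q=q[~np.isnan(q[:,0])]
    d=np.hypot(q[:,0]-x,q[:,1]-y)
    t=q[(d<.07)&(q[:,2]>.098)]
    print(nm,len(t),t[:,2].max(),cv2.minAreaRect(t[:,:2].astype(np.float32)),np.median(t,0))
    f=q[(d<.07)&(abs(q[:,2]-.026)<.003)];print("foot",len(f),cv2.minAreaRect(f[:,:2].astype(np.float32)) if len(f)>3 else "")
C=c["frame"];a=cv2.resize(C[265:335,295:375],None,fx=6,fy=6,interpolation=cv2.INTER_CUBIC)
S=s["frame"];d=cv2.resize(C[225:305,415:510],None,fx=5.25,fy=5.25,interpolation=cv2.INTER_CUBIC)[:420]
o=np.hstack([a,d]);
e=cv2.resize(S[310:400,320:430],None,fx=5,fy=5,interpolation=cv2.INTER_CUBIC)
print(o.shape,e.shape);o=cv2.resize(o,None,fx=.8,fy=.8)
cv2.imwrite("pics/crop1.png",o[...,::-1]);cv2.imwrite("pics/crop2.png",e[...,::-1])
E
python3 m.py
```

```text
bat (320, 310) [0.428 0.301 0.015] 0.524
bat (338, 165) [0.86  0.258 0.02 ] 0.898
bat (215, 251) [0.593 0.616 0.017] 0.856
bat (170, 312) [0.41  0.743 0.019] 0.848
bat centre 0.45955929160118103 0.256801038980484 0.07961748540401459 0.017078945244352384
top 115 0.111406958644368 ((0.46610957384109497, 0.2470632642507553), (0.06154172867536545, 0.013967392966151237), 23.85732650756836) [0.46601916 0.2471114  0.10549377]
foot 225 ((0.460452675819397, 0.2555687427520752), (0.11229553073644638, 0.12073417007923126), 46.22897720336914)
side 128 0.11022169358250133 ((0.4697280526161194, 0.24682754278182983), (0.06557480990886688, 0.015187383629381657), 22.26471519470215) [0.46936952 0.24500305 0.1055006 ]
foot 162 ((0.4498724639415741, 0.2410191297531128), (0.05413421243429184, 0.11296539008617401), 71.8536605834961)
(420, 979, 3) (450, 550, 3)
```

View pics/crop1.png

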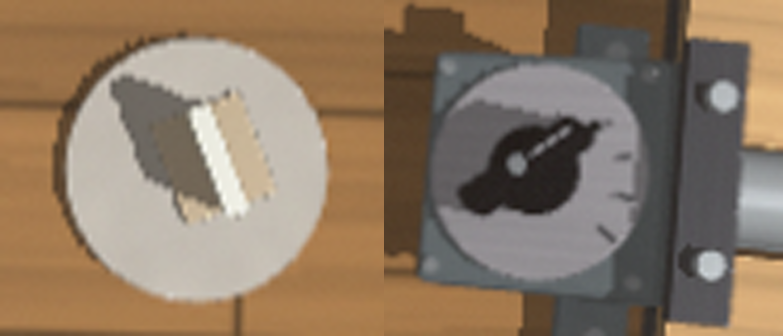

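View pics/crop2.png

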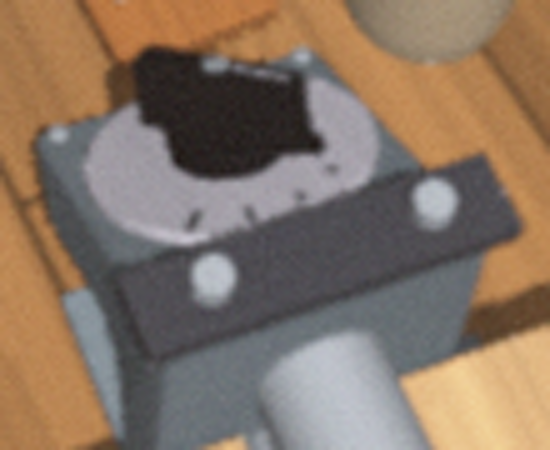

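```bash
cat > k.py <<'E'
from h import *
c=dict(np.load("top0.npz"));s=dict(np.load("side0.npz"))
W=cloud(c);V=cloud(s)
b=W[225:305,415:500].reshape(-1,3);v=V[310:400,320:430].reshape(-1,3)
fr=c["frame"][225:305,415:500].astype(int);fs=s["frame"][310:400,320:430].astype(int)
for n,q,f in (("top",b,fr),("side",v,fs)):
    k=f.max(-1).reshape(-1)<45
    k&=(q[:,2]>.17)&(q[:,2]<.26)
    lum=f.mean(-1).reshape(-1)
    pl=(q[:,2]>.13)&(q[:,2]<.215)&(lum>120)
    for it in range(4):
        A=np.c_[q[pl][:,:2],np.ones(pl.sum())];co=np.linalg.lstsq(A,q[pl][:,2],rcond=None)[0]
        r=q[:,2]-q[:,:2]@co[:2]-co[2];pl&=abs(r)<.004
    nrm=np.array([-co[0],-co[1],1]);nrm/=np.linalg.norm(nrm)
    ctr,rad=cv2.minEnclosingCircle(q[pl][:,:2].astype(np.float32))
    print(n,pl.sum(),"normal",nrm.round(3),"tilt",np.degrees(np.arccos(nrm[2])).round(1),"plate ctr",np.round(ctr,4),rad, "z",co@[*ctr,1],"mean",q[pl].mean(0).round(4))
    hgt=r*nrm[2]; top=(hgt>.038)&(hgt<.052)&k
    t=q[top];m=t.mean(0)
    # in-plane coords
    xx=np.cross([0,1,0],nrm) ; xx/=np.linalg.norm(xx); yy=np.cross(nrm,xx)
    uv=np.c_[(t-m)@xx,(t-m)@yy];R=cv2.minAreaRect(uv.astype(np.float32))
    print(" bar top",top.sum(),m.round(4),"hgt",np.median(hgt[top]).round(4),"rect",np.round(R[0],4),np.round(R[1],4),R[2], "ctr world",(m+R[0][0]*xx+R[0][1]*yy).round(4))
    w,e=np.linalg.eigh(np.cov((t-m).T));print(" long axis",e[:,2].round(3))
E
python3 k.py
```

```text
top 966 normal [0.039 0.487 0.872] tilt 29.3 plate ctr [ 0.5597 -0.0224] 0.07584457844495773 z 0.16024796730567323 mean [ 0.5529 -0.0505  0.1762]
 bar top 154 [ 0.5586 -0.0161  0.2067] hgt 0.0435 rect [ 0.0031 -0.0019] [0.019  0.0825] 32.81510543823242 ctr world [ 0.5618 -0.0178  0.2075]
 long axis [-0.545  0.744 -0.388]
side 414 normal [-0.046  0.026  0.999] tilt 3.0 plate ctr [ 0.5503 -0.1046] 0.0926840528845787 z 0.17454824099163552 mean [ 0.5497 -0.128   0.1751]
 bar top 58 [ 0.576  -0.0459  0.2179] hgt 0.0435 rect [-0.0031  0.003 ] [0.0136 0.0334] 49.508575439453125 ctr world [ 0.5729 -0.0429  0.2177]
 long axis [-0.603  0.777 -0.181]
```

Crop 1 shows a tile standing on the bat nearest the base, with its white upright top at about (215,160). The knob pointer aims at the short park mark at the upper right, at about (605,122), and the marks get longer clockwise (downwards). In crop 2 the pointer end lies close to the dark end frame while the tail end, at about (150,80), is free. So I'll push the tail. First I'll measure the tile.

Call:
servo_tool --moves '[[[1, 0.022, -0.0287, 0, 3.5], [1, 0.022, -0.0287, 0, 3.5], [1, 0.022, -0.0287, 0, 3.5], [1, 0.022, -0.0287, 0, 3.5], [1, 0.022, -0.0287, 0, 3.5], [1, 0.022, -0.0287, 0, 3.5], [1, 0.022, -0.0287, 0, 3.5], [1, 0.022, -0.0287, 0, 3.5], [1, 0.022, -0.0287, 0, 3.5], [1, 0.022, -0.0287, 0, 3.5], [1, 0.022, -0.0287, 0, 3.5], [1, 0.022, -0.0287, 0, 3.5], [1, 0, 0, 0, 0], [1, 0, 0, 0, 0]]]'

```text
t: 1.85
ee_pos: [0.4672, 0.2466, 0.2309]
orientation: [[-0.921, -0.39, -0.001], [-0.39, 0.921, 0.0], [0.001, 0.0, -1.0]]
contact_force: [0.4, 0.5, -0.3]
gripper_width: 0.0854
grasp_force: 0.0
```

Call:
servo_tool --moves '[[[1, 0, 0, -0.025, 0], [1, 0, 0, -0.025, 0], [1, 0, 0, -0.025, 0], [1, 0, 0, -0.025, 0], [1, 0, 0, -0.02, 0], [1, 0, 0, -0.02, 0], [1, 0, 0, -0.015, 0], [1, 0, 0, -0.01, 0], [0.5, 0, 0, 0, 0], [0.5, 0, 0, 0, 0], [0.5, 0, 0, 0, 0], [0.5, 0, 0, 0, 0]]]'

```text
t: 3.35
ee_pos: [0.468, 0.2466, 0.0669]
orientation: [[-0.921, -0.391, 0.001], [-0.391, 0.921, 0.0], [-0.001, -0.0, -1.0]]
contact_force: [-0.8, -0.9, 0.2]
gripper_width: 0.0429
grasp_force: 0.0
```

```bash
python3 - <<'E'
from h import *
c=capture("side");np.savez("side1.npz",**c)
d=cv2.resize(c["frame"][220:340,220:360],None,fx=4.5,fy=4.5,interpolation=cv2.INTER_CUBIC)
cv2.imwrite("pics/s1.png",d[...,::-1])
E
```

```text
(no output)
```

View pics/s1.png

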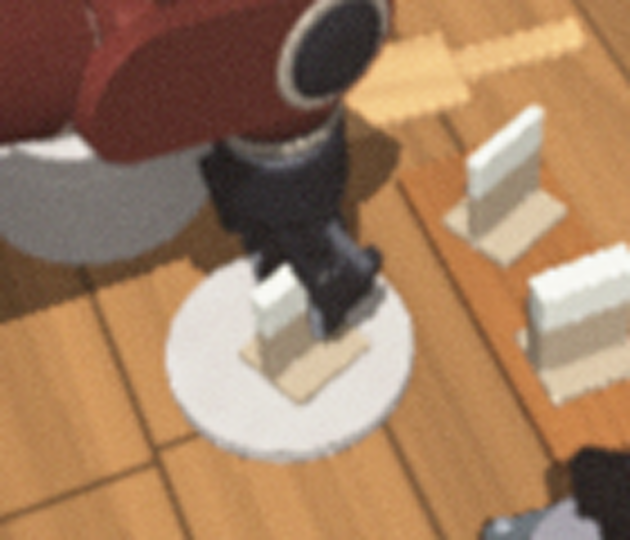

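The half-open fingers straddle the upright, with the near finger at (335,290) and the upright at (280,310). I'll close gently.

Call:
servo_tool --moves '[[[0.42, 0, 0, 0, 0], [0.36, 0, 0, 0, 0], [0.3, 0, 0, 0, 0], [0.25, 0, 0, 0, 0], [0.22, 0, 0, 0, 0], [0.19, 0, 0, 0, 0], [0.16, 0, 0, 0, 0], [0.13, 0, 0, 0, 0], [0.1, 0, 0, 0, 0], [0.07, 0, 0, 0, 0], [0.04, 0, 0, 0, 0], [0.04, 0, 0, 0, 0], [0.04, 0, 0, 0, 0]]]'

```text
t: 5.03
ee_pos: [0.4676, 0.2466, 0.0664]
orientation: [[-0.921, -0.391, -0.0], [-0.391, 0.921, 0.0], [-0.0, 0.0, -1.0]]
contact_force: [-0.8, 1.7, 0.6]
gripper_width: 0.0123
grasp_force: 58.3
```

The grip stopped at 12.3 mm with 58 N, so this is the 13 mm tile and the knob needs two clicks (0.88 rad). Next I'll release it, rise and go to above the knob's tail end.

Call:
servo_tool --moves '[[[0.5, 0, 0, 0, 0], [0.8, 0, 0, 0, 0], [0.8, 0, 0, 0, 0], [0.8, 0, 0, 0, 0], [0.8, 0, 0, 0.02, 0], [0.8, 0, 0, 0.045, 0], [0.8, 0, 0, 0.045, 0], [0.8, 0, 0, 0.045, 0], [0.8, 0, 0, 0.045, 0], [0.8, 0, 0, 0, 0]]]'

```text
t: 6.28
ee_pos: [0.4697, 0.2473, 0.2718]
orientation: [[-0.921, -0.391, 0.009], [-0.391, 0.921, 0.003], [-0.009, -0.001, -1.0]]
contact_force: [-0.1, 0.2, 0.4]
gripper_width: 0.0683
grasp_force: 0.0
```

Call:
servo_tool --moves '[[[0.65, 0.0055, -0.0175, 0, -7.57], [0.65, 0.0055, -0.0175, 0, -7.57], [0.65, 0.0055, -0.0175, 0, -7.57], [0.65, 0.0055, -0.0175, 0, -7.57], [0.65, 0.0055, -0.0175, 0, -7.57], [0.65, 0.0055, -0.0175, 0, -7.57], [0.65, 0.0055, -0.0175, 0, -7.57], [0.65, 0.0055, -0.0175, 0, -7.57], [0.65, 0.0055, -0.0175, 0, -7.57], [0.65, 0.0055, -0.0175, 0, -7.57], [0.65, 0.0055, -0.0175, 0, -7.57], [0.65, 0.0055, -0.0175, 0, -7.57], [0.65, 0.0055, -0.0175, 0, -7.57], [0.65, 0.0055, -0.0175, 0, -7.57], [0.65, 0, 0, 0, 0], [0.65, 0, 0, 0, 0]]]'

```text
t: 8.28
ee_pos: [0.5441, 0.002, 0.2654]
orientation: [[-0.124, 0.992, -0.001], [0.992, 0.124, 0.001], [0.001, -0.001, -1.0]]
contact_force: [-0.3, -0.6, -0.1]
gripper_width: 0.0551
grasp_force: 0.0
```

```bash
python3 - <<'E'
from h import *
print(observe()["joint_pos"],observe()["ee_pos"])
c=capture("side");s0=np.load("side0.npz")
t=capture("top");W=cloud(t).reshape(-1,3)
for q in (W,cloud(c).reshape(-1,3)):
    d=np.hypot(q[:,0]-.4676,q[:,1]-.247);p=q[(d<.06)&(q[:,2]>.098)&(q[:,2]<.12)];print(len(p),np.median(p,0),cv2.minAreaRect(p[:,:2].astype(np.float32)))
d=cv2.resize(c["frame"][210:400,260:450],None,fx=3,fy=3,interpolation=cv2.INTER_CUBIC)
cv2.imwrite("pics/s2.png",d[...,::-1])
E
```

```text
[-1.33357686e-01 -1.58445371e-01  1.75951148e+00  3.38770032e-04
  1.54199823e+00 -2.57673229e-01] [0.54412648 0.00196352 0.26544425]
113 [0.4661183  0.24712685 0.1047074 ] ((0.4663476347923279, 0.2466898262500763), (0.0611783042550087, 0.013969837687909603), 25.21675682067871)
124 [0.46872077 0.24461508 0.10514245] ((0.47012898325920105, 0.24707116186618805), (0.06457875669002533, 0.01744728907942772), 21.064861297607422)
```

View pics/s2.png

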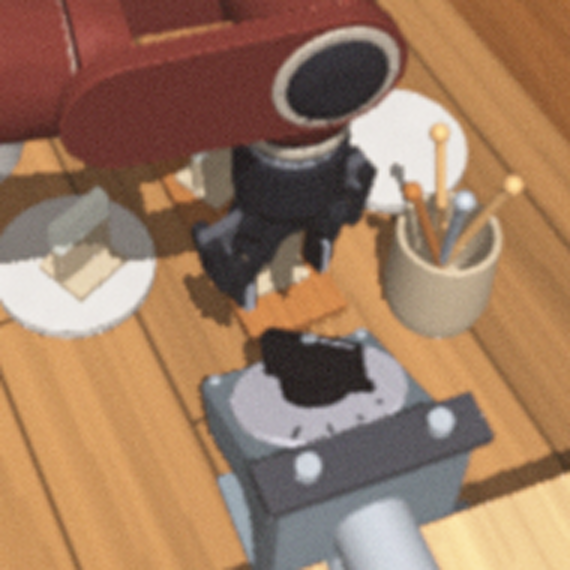

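The tile hasn't moved. In the side view the fingers, at (245,285) and (315,250), hover over the tail of the knob at (275,340). Descending.

Call:
servo_tool --moves '[[[0.65, 0, 0, -0.02, 0], [0.65, 0, 0, -0.02, 0], [0.65, 0, 0, -0.015, 0], [0.65, 0, 0, -0.01, 0], [0.65, 0, 0, -0.005, 0], [0.65, 0, 0, 0, 0]]]'

```text
t: 9.12
ee_pos: [0.5446, 0.0015, 0.1962]
orientation: [[-0.122, 0.993, -0.0], [0.993, 0.122, 0.0], [0.0, -0.0, -1.0]]
contact_force: [0.5, 0.2, 0.6]
gripper_width: 0.0556
grasp_force: 0.0
```

Call:
servo_tool --moves '[[[0.65, 0, 0, -0.01, 0], [0.65, 0, 0, -0.006, 0], [0.65, 0, 0, -0.004, 0], [0.65, 0, 0, 0, 0]]]'

```text
t: 9.62
ee_pos: [0.5443, 0.0015, 0.1758]
orientation: [[-0.122, 0.993, -0.001], [0.993, 0.122, 0.0], [0.0, -0.001, -1.0]]
contact_force: [-0.2, -0.3, 0.1]
gripper_width: 0.0554
grasp_force: 0.0
```

```bash
python3 - <<'E'
from h import *
c=capture("side")
d=cv2.resize(c["frame"][280:400,310:430],None,fx=4.5,fy=4.5,interpolation=cv2.INTER_CUBIC)
cv2.imwrite("pics/s3.png",d[...,::-1])
E
```

```text
(no output)
```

View pics/s3.png

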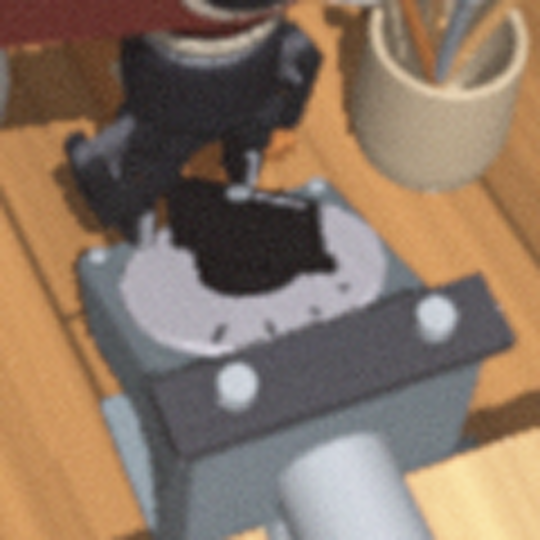

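The fingers straddle the tail cleanly. I'll push the tail slowly in +x with the left finger for the first click.

Call:
servo_tool --moves '[[[0.65, 0.003, 0, 0, 0], [0.65, 0.003, 0, 0, 0], [0.65, 0.003, 0, 0, 0], [0.65, 0.003, 0, 0, 0], [0.65, 0.003, 0, 0, 0], [0.65, 0.003, 0, 0, 0], [0.65, 0.002, 0, 0, 0], [0.65, 0.002, 0, 0, 0]]]'

```text
t: 10.68
ee_pos: [0.5633, 0.0033, 0.1746]
orientation: [[-0.122, 0.992, -0.01], [0.993, 0.122, 0.004], [0.006, -0.01, -1.0]]
contact_force: [-11.3, 6.2, 1.8]
gripper_width: 0.0555
grasp_force: 5.3
```

```bash
cat > ang.py <<'E'
from h import *
# knob angle from the pointer half of the bar top in the side view, in the dial frame
n=np.array([.04,.498,.866]);n/=np.linalg.norm(n)
l=np.array([.997,-.08,0]);s=np.cross(n,l);s*=np.sign(s[2]);ctr=np.array([.5618,-.0178,.2075])
def ang(c,nm):
    W=cloud(c).reshape(-1,3);k=c["frame"].max(-1).reshape(-1)<45
    d=W-ctr;h=d@n;a,b=d@l,d@s
    m=k&(abs(h)<.005)&(np.hypot(a,b)<.046)&(b>.005)   # pointer half only
    p=np.c_[a[m],b[m]];v=p.mean(0)
    print(nm,m.sum(),"knob angle",round(.66-np.arctan2(v[0],v[1]),3))
if __name__=="__main__":
    for nm in("side","top"): ang(dict(np.load(nm+"0.npz")),nm+" park")
    for nm in("side","top"): ang(capture(nm),nm)
    o=observe();print(o["ee_pos"].round(4),o["contact_force"].round(1))
E
python3 ang.py
```

```text
side park 38 knob angle 0.165
top park 59 knob angle 0.135
side 40 knob angle 0.299
top 0 knob angle nan
[0.5634 0.0033 0.1744] [-9.5  4.7  1.4]ang.py:9: RuntimeWarning: Mean of empty slice.
  p=np.c_[a[m],b[m]];v=p.mean(0)
  ret = um.true_divide(
```

Call:
servo_tool --moves '[[[0.65, 0.002, 0, 0, 0], [0.65, 0.002, 0, 0, 0], [0.65, 0.002, 0, 0, 0]]]'

```text
t: 11.15
ee_pos: [0.5713, 0.0019, 0.1746]
orientation: [[-0.122, 0.992, -0.004], [0.992, 0.122, 0.001], [0.001, -0.003, -1.0]]
contact_force: [-0.3, 0.1, 0.2]
gripper_width: 0.0554
grasp_force: 0.0
```

The force dropped to zero, so the first click has snapped in. Now the second.

Call:
servo_tool --moves '[[[0.65, 0.003, 0, 0, 0], [0.65, 0.003, 0, 0, 0], [0.65, 0.002, 0, 0, 0], [0.65, 0.002, 0, 0, 0]]]'

```text
t: 11.65
ee_pos: [0.5794, 0.0023, 0.1756]
orientation: [[-0.122, 0.993, -0.01], [0.993, 0.122, 0.002], [0.003, -0.01, -1.0]]
contact_force: [-14.6, 3.2, 5.2]
gripper_width: 0.0554
grasp_force: 7.5
```

Call:
servo_tool --moves '[[[0.65, 0.001, 0, 0, 0], [0.65, 0.001, 0, 0, 0]]]'

```text
t: 11.9
ee_pos: [0.5806, 0.0029, 0.1753]
orientation: [[-0.122, 0.993, -0.012], [0.993, 0.122, 0.003], [0.005, -0.012, -1.0]]
contact_force: [-16.2, 5.6, 5.0]
gripper_width: 0.0557
grasp_force: 7.9
```

Call:
servo_tool --moves '[[[0.65, 0.001, 0, 0, 0], [0.65, 0.001, 0, 0, 0]]]'

```text
t: 12.15
ee_pos: [0.5834, 0.004, 0.1743]
orientation: [[-0.122, 0.993, -0.009], [0.993, 0.122, 0.006], [0.007, -0.009, -1.0]]
contact_force: [-11.9, 7.5, 1.0]
gripper_width: 0.0554
grasp_force: 7.0
```

Call:
servo_tool --moves '[[[0.65, 0.001, 0, 0, 0], [0.65, 0.001, 0, 0, 0]]]'

```text
t: 12.4
ee_pos: [0.5838, 0.0041, 0.174]
orientation: [[-0.122, 0.992, -0.014], [0.993, 0.122, 0.006], [0.008, -0.014, -1.0]]
contact_force: [-18.2, 8.3, 2.5]
gripper_width: 0.0558
grasp_force: 9.8
```

```bash
python3 - <<'E'
from ang import *
c=capture("side");ang(c,"side")
d=cv2.resize(c["frame"][280:400,310:430],None,fx=4.5,fy=4.5,interpolation=cv2.INTER_CUBIC)
cv2.imwrite("pics/s4.png",d[...,::-1])
E
```

```text
side 29 knob angle 0.9
```

View pics/s4.png

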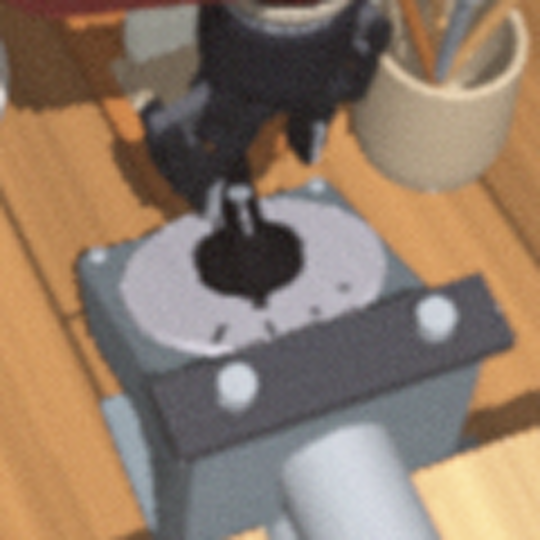

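The pointer at (262,303) appears to be at the third mark (268,327), which is 13 mm. I'll back off so the knob can settle, lift clear and check.

Call:
servo_tool --moves '[[[0.65, -0.005, 0, 0, 0], [0.65, -0.006, 0, 0, 0], [0.65, -0.004, 0, 0, 0], [0.65, 0, 0, 0, 0]]]'

```text
t: 12.95
ee_pos: [0.5739, 0.0012, 0.1768]
orientation: [[-0.122, 0.993, 0.001], [0.993, 0.122, -0.0], [-0.0, 0.001, -1.0]]
contact_force: [0.5, -0.9, -0.3]
gripper_width: 0.0552
grasp_force: 0.0
```

```bash
python3 - <<'E'
from ang import *
c=capture("side");ang(c,"side")
E
```

```text
side 29 knob angle 0.883
```

Call:
servo_tool --moves '[[[0.65, 0, 0, 0.015, 0], [0.65, 0, 0, 0.03, 0], [0.65, 0, 0, 0.04, 0], [0.65, -0.02, 0.04, 0.01, 0], [0.65, -0.02, 0.05, 0, 0], [0.65, -0.02, 0.05, 0, 0], [0.65, 0, 0, 0, 0], [0.65, 0, 0, 0, 0]]]'

```text
t: 14.0
ee_pos: [0.5141, 0.1413, 0.2723]
orientation: [[-0.122, 0.992, 0.002], [0.992, 0.122, -0.0], [-0.001, 0.001, -1.0]]
contact_force: [-0.2, -0.2, 0.4]
gripper_width: 0.0555
grasp_force: 0.0
```

```bash
python3 - <<'E'
from ang import *
S=capture("side");ang(S,"side");c=capture("top");ang(c,"top")
a=cv2.resize(c["frame"][228:304,418:494],None,fx=5,fy=5,interpolation=cv2.INTER_CUBIC)
b=cv2.resize(S["frame"][310:386,325:401],None,fx=5,fy=5,interpolation=cv2.INTER_CUBIC)
cv2.imwrite("pics/t5.png",np.hstack([a,b])[...,::-1])
for q in (cloud(c).reshape(-1,3),cloud(S).reshape(-1,3)):
    d=np.hypot(q[:,0]-.4676,q[:,1]-.247);p=q[(d<.06)&(q[:,2]>.098)&(q[:,2]<.12)];print(len(p),np.median(p,0))
E
```

```text
side 10 knob angle 0.924
top 55 knob angle 0.888
113 [0.46615801 0.24703798 0.10463905]
128 [0.46937137 0.24475008 0.10539196]
```

View pics/t5.png

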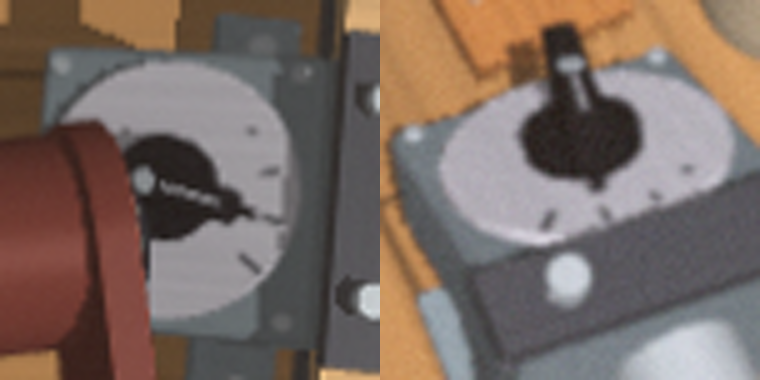

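The top view shows the pointer line through (245,210) running onto the third mark at (270,218), which is the 13 mm detent. The short mark (252,131), the second (268,171) and the longest (250,262) are all clear of it. The measured angle is 0.89 rad, and the tile is where it was. Handing in.

```bash
python3 -c "
from cell import *
print(sign_off())"
```

```text
the job is handed in; nothing more can be done
None
```

The sample tile gripped at 12.3 mm, so I took it as the 13 mm one; I turned the knob two clicks to the 13 mm detent (camera reading about 0.89 rad), let go, and handed in at about 14 s with the tile still standing where it was.

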